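# Feel for the hidden pins in the seat rails, push them home and rub the rails down

## Robot

A 7-joint arm with a two-finger parallel gripper is mounted at the origin on the work surface. World frame = base frame: x ahead of the robot, y to its left, z up, the work surface at z = 0. Lengths are in m, angles in rad, forces in N, time in s.
With the tool pointing down it reaches from about 0.425 to 1.025 m from the base axis. Payload 9.4 kg.
Tool frame: the origin (TCP) lies at the very end of the fingers, on their centre line; the grasp point (between the pads) lies 19 mm behind it; z points along the fingers, y is the line along which they close (so a half turn about z gives the same grasp; the last joint's range is limited). The gripper opens to 93 mm and grips with 3 to 60 N. Pads are 15 mm wide; open, the fingers measure 128 mm over their backs; the gripper's body (75 mm by 188 mm) begins 65 mm behind the grasp point.
Start: joints at [1.203, 0.599, -0.003, 1.599, 0.002, 0.943, -0.08], TCP at [0.208, -0.695, 0.219] pointing down, gripper open.
Joint ranges: [-2.57, 2.57], [-0.35, 1.97], [-1.29, 1.29], [0.11, 2.56], [-1.05, 4.19], [0.11, 1.86], [-2.63, 2.63]. Speed limits (rad/s): [2.22, 2.22, 3.01, 3.01, 3.14, 3.14, 3.14].

## Interface

Orientations are given as a rotation vector (axis times angle).
In Python, from bench import observe, vision, ctrl gives the robot as it stands. The module is installed in compiled form; this text tells all that it offers.
- The arm moves only by the tool arm_command, never from a script. Its argument "steps" is a list that holds one entry, the list of rows, each a list of 7 numbers: the shift along the tool's x, y, z in m, then the turn, a rotation vector about the tool's x, y, z in degrees, then the finger opening in m, from 0 to 0.093. In form: [[[tx, ty, tz, rx, ry, rz, claw], ...]]. A call has 1 to 12 rows; each row shifts and turns the commanded pose from where the row before left it, along the tool's axes as they then stand; what a row does not reach is not made up. A row lasts 1/8 s, in which the tool goes at most 62.5 mm and 10.7 degrees, less where a joint would pass 70% of its speed; a pose out of reach is approached as far as the arm can. A call with a gripper value outside its range is refused whole. The fingers move at their own pace and stop on an object; "grip_force" is the grip in N (left out, the last holds). Time passes only in rows, so rows that do not move let the fingers close. It gives the time, the measured TCP pose, the force, the opening and the grip force at its end, in the units of the state.
- observe(): the state, without advancing time (a new reading comes with each control period).
- vision.camera(name): name is "scene" or "top" or "wrist"; returns a dict with "frame" (420x560x3 uint8, red, green, blue), "fx", "fy", "cx", "cy" (pixels), "extrinsics" (4x4, takes a point from camera to world coordinates); the wrist camera has in their place "hand_eye" (4x4, takes a point from camera to tool coordinates, whose origin is the TCP and whose axes are the flange's). Camera axes: x right, y down, z forward; pixel columns grow to the right and rows downward; lengths in m; the calibration is good to about 2 mm. A picture is of the moment at which its call begins: read the wrist's pose just before it. There is no depth.
- ctrl.job_done(): hands the job in; it is judged then, once.
The state is a dict: "time": time; "joints": joint angles; "joint_vel": joint speeds; "joint_torque": joint torques, N m; "ee_pos": TCP position; "tcp_rot": TCP orientation; "force": force on the tool from outside, world axes, zero at the start; "torque": the same for the moment, N m; "width": finger opening in m; "gripper_force": force on a finger pad.
Only numpy, scipy, OpenCV 4.12 (cv2) and the standard library are available. Lean on these libraries where they do the work, as an engineer would, in place of code of your own. Each camera call takes 0.05 s, during which the arm holds its last target. There are 200 camera calls.

## Task

Lay every seat rail, slot up, in its own bay of the holding board, pushed up near the end stop. With the drift, feel along the floor of each rail's slot until the tip drops into the hidden pocket and push the loose dowel pin there fully home; stand the drift back in its block. Then hold the sanding float level across the rails and rub them all together in one stroke, with light steady pressure, from the ends nearest the open side of the board to the end stop, and lay the float back on its rubber mat; disturb nothing else on the bench.

Things in the scene. Friction and masses are not known exactly. Their poses are not given: they have to be found in the camera images.
- jig: holding board, fixed: plywood base 220 x 260 mm, bed at z 12 mm; four runners along x (22 mm wide, tops at z 20) make three bays 54 mm wide with middles at y -76, 0, +76 mm. End stop across the +x end: face at x +90 mm, 20 mm thick, top at z 32; the -x end is open. Origin at the middle of its underside; x along the bays to the stop, z up
- rail_a: loose wooden rail 160 x 44 x 40 mm (x, y, z), 0.3 kg; up to three alike, may be absent. Origin mid underside. Slot in the top, centred: 80 mm long (x), 16 wide (y), floor at z 29 mm. In the slot floor a pocket 15 mm long (x) and full slot width, centre anywhere within 20 mm of the rail's middle (differs every time, not reported); in it the dowel pin's top stands at z 24
- pin_a (a joint): how far the dowel pin of rail_a has been pushed down (m): 0 as found, 0.008 fully home (its top then at z = 16 mm of the rail). It is a 12 mm dowel that moves stiffly at about 7 N and stays where it is left
- rail_b: loose wooden rail 160 x 44 x 40 mm (x, y, z), 0.3 kg; up to three alike, may be absent. Origin mid underside. Slot in the top, centred: 80 mm long (x), 16 wide (y), floor at z 29 mm. In the slot floor a pocket 15 mm long (x) and full slot width, centre anywhere within 20 mm of the rail's middle (differs every time, not reported); in it the dowel pin's top stands at z 24
- pin_b (a joint): how far the dowel pin of rail_b has been pushed down (m): 0 as found, 0.008 fully home (its top then at z = 16 mm of the rail). It is a 12 mm dowel that moves stiffly at about 7 N and stays where it is left
- rail_c: loose wooden rail 160 x 44 x 40 mm (x, y, z), 0.3 kg; up to three alike, may be absent. Origin mid underside. Slot in the top, centred: 80 mm long (x), 16 wide (y), floor at z 29 mm. In the slot floor a pocket 15 mm long (x) and full slot width, centre anywhere within 20 mm of the rail's middle (differs every time, not reported); in it the dowel pin's top stands at z 24
- pin_c (a joint): how far the dowel pin of rail_c has been pushed down (m): 0 as found, 0.008 fully home (its top then at z = 16 mm of the rail). It is a 12 mm dowel that moves stiffly at about 7 N and stays where it is left
- drift: drift (hand punch): steel shank 9 mm thick and 45 mm long, brass collar 34 mm across from 45 to 51 mm above the tip, wooden handle 26 x 26 mm square, its top 132 mm above the tip. Origin at the tip, z up along the handle, x and y square to the handle's flats. 0.16 kg. It starts upright in its block, the collar resting on top
- drift_tip (a point): the tip of the drift (its origin)
- block: wooden tool block, fixed, 100 x 90 mm and 51 mm high, with an 18 mm square hole through its middle in which the drift stands (tip then 6 mm above the bench). Origin at the middle of its underside
- float: sanding float, loose, 0.28 kg: flat board 90 x 200 mm (x, y), 14 mm thick, abrasive face down, with a handle on top 26 mm thick (x), 100 mm long (y), reaching from z = 14 to z = 50 mm. Origin at the middle of its underside. Laid with y across the holding board it spans all three bays at once
- mat: thin rubber mat, fixed, 130 x 240 mm (x, y), 4 mm thick, on which the float lies with its length along the mat's y. Origin at the middle of its underside
- glue: white glue bottle, 64 mm thick, 170 mm tall, standing; a bystander, leave it alone. Origin on its underside
- chisel: chisel, 270 mm long, lying; a bystander, leave it alone. Origin on its underside
- offcut1: wood offcut 140 x 60 x 30 mm; a bystander, leave it alone. Origin on its underside
Not all that is in view belongs to the job. What is shaped like the float but purple is not meant.

How it is judged:
On the way, in this order (a step that is already met when the one before it is completed fails the run):
1. every rail lies in a bay of the holding board, slot up, and every dowel pin is home (x of rail_a in the frame of jig between -0.025 and 0.015 m and y of rail_a in the frame of jig between -0.088 and 0.088 m and z of rail_a in the frame of jig between 0.009 and 0.016 m and angle between each of rail_a, rail_b, rail_c's own z axis and vertical below 0.06 rad and angle between the x axis of each of rail_a, rail_b, rail_c and the x axis of jig, either way round below 0.1 rad and x of rail_b in the frame of jig between -0.025 and 0.015 m and y of rail_b in the frame of jig between -0.088 and 0.088 m and z of rail_b in the frame of jig between 0.009 and 0.016 m and x of rail_c in the frame of jig between -0.025 and 0.015 m and y of rail_c in the frame of jig between -0.088 and 0.088 m and z of rail_c in the frame of jig between 0.009 and 0.016 m and value of joint each of pin_a, pin_b, pin_c above 0.0065 m), for 0.2 s.
2. the sanding float presses level on the rails at their open ends (x of float in the frame of jig between -0.09 and -0.02 m and z of float in the frame of jig between 0.047 and 0.057 m and y of float in the frame of jig between -0.06 and 0.06 m and angle between float's own z axis and vertical below 0.08 rad and angle between the y axis of float and the y axis of jig, either way round below 0.2 rad and (contact force between float and rail_a above 1.5 N or contact force between float and rail_b above 1.5 N or contact force between float and rail_c above 1.5 N)), for 0.05 s.
3. the float presses level on the rails half way along (x of float in the frame of jig between -0.012 and 0.01 m and z of float in the frame of jig between 0.047 and 0.057 m and y of float in the frame of jig between -0.06 and 0.06 m and angle between float's own z axis and vertical below 0.08 rad and angle between the y axis of float and the y axis of jig, either way round below 0.2 rad and (contact force between float and rail_a above 1.5 N or contact force between float and rail_b above 1.5 N or contact force between float and rail_c above 1.5 N)), for 0.03 s.
4. the float presses level on the rails at the stop end (x of float in the frame of jig between 0.015 and 0.09 m and z of float in the frame of jig between 0.047 and 0.057 m and y of float in the frame of jig between -0.06 and 0.06 m and angle between float's own z axis and vertical below 0.08 rad and angle between the y axis of float and the y axis of jig, either way round below 0.2 rad and (contact force between float and rail_a above 1.5 N or contact force between float and rail_b above 1.5 N or contact force between float and rail_c above 1.5 N)), for 0.05 s.
At the end, for the whole second after the job is handed in: Rails flat in bays, slot up, within 0.1 rad, ends under 35 mm from the stop; pins down 6.5 mm or more; drift in its block, collar down; float flat on its mat within 30 mm of the middle and 0.25 rad; all at rest (all of step 1 and horizontal distance between drift_tip and block below 0.012 m and z of drift_tip in the frame of block below 0.012 m and angle between drift's own z axis and vertical below 0.2 rad and horizontal distance between float and mat below 0.03 m and z of float in the frame of mat between 0.001 and 0.009 m and angle between the y axis of float and the y axis of mat, either way round below 0.25 rad and angle between float's own z axis and vertical below 0.06 rad and linear speed of each of drift, float, rail_a, rail_b, rail_c below 0.02 m/s); the robot touches nothing.
It fails at once if a bystander (glue bottle, chisel, offcut) is pushed more than 40 mm (distance of any of glue, chisel, offcut1 from where it was at the start of the episode above 0.04 m).
It fails at once if the float is borne down hard on a rail (over 45 N) (contact force between float and rail_a above 45 N or contact force between float and rail_b above 45 N or contact force between float and rail_c above 45 N).
Of rail_a, rail_b, rail_c only 2 to 3 are there at a start; the rules pass over those that are not, and their reading is None.
At some moment in a run one of rail_a, rail_b, rail_c, float may be knocked a few centimetres aside while the robot is not near it.
It also fails if it takes over 210 s, if anything falls off the work surface, if the arm or the gripper's body presses on something with over 40 N, if the wrist force passes 120 N, or if a joint passes its speed limit or range.

## Working session

There is one attempt and no reset: what is moved stays moved. The work goes in short steps, Python scripts to look and compute and a tool call to move; the robot and the scene stay as the last step left them, time stands still between calls to the robot, and variables do not carry over. Pictures are saved under pics/ and viewed, at most 14 in all, crops included, and the job is handed in when it is done.

Besides the shell and the picture viewer there is one more tool, called after "Request:" by a JSON object that holds its "method" and its "body", one argument or row to a line. arm_command: Moves the arm, as the interface text tells. Its arguments: {"type":"object","properties":{"steps":{"type":"array"},"grip_force":{"type":"number"}},"required":["steps"]}

```bash
mkdir -p pics; python3 - <<'E'
from bench import observe, vision
import cv2,pickle
s=observe();print(s)
for n in("scene","top"):
    c=vision.camera(n);cv2.imwrite(f"pics/{n}0.png",c["frame"][:,:,::-1]);pickle.dump(c,open(f"{n}0.pkl","wb"))
    print(n,c["fx"],c["cx"],c["cy"],c["extrinsics"].round(3).tolist())
E
```

```text
{'time': 0.0, 'joints': array([ 1.20327756,  0.60011698, -0.00252093,  1.60012492,  0.0017983 ,
        0.94290466, -0.07979812]), 'joint_vel': array([-4.42522190e-04,  1.71436053e-05,  1.23889284e-03,  5.41490812e-04,
        1.83967202e-03,  1.10166649e-03,  1.60845591e-03]), 'joint_torque': array([ 3.74937918e-04, -7.65065360e+01,  1.49689704e+00, -2.52350450e+01,
       -5.24876313e-02,  1.66778569e-02,  2.09497798e-04]), 'ee_pos': array([ 0.20771312, -0.69409728,  0.21776795]), 'tcp_rot': array([-3.10693911e+00, -4.55054376e-01,  5.89991972e-04]), 'force': array([ 0.32953393, -0.1655734 , -0.55298852]), 'torque': array([-0.01648016,  0.01211746, -0.01639441]), 'gripper_force': 0.0, 'width': 0.09344528095740623}
scene 381.784147242539 283.28353326514986 214.6098483499176 [[-0.296, 0.576, -0.762, 1.174], [0.955, 0.185, -0.23, 0.183], [0.009, -0.796, -0.605, 0.579], [0.0, 0.0, 0.0, 1.0]]
top 507.22842009515375 271.1946240653975 216.33415886542966 [[0.011, -0.987, 0.162, 0.298], [-1.0, -0.014, -0.021, -0.024], [0.023, -0.162, -0.987, 1.31], [0.0, 0.0, 0.0, 1.0]]
```

View pics/top0.png

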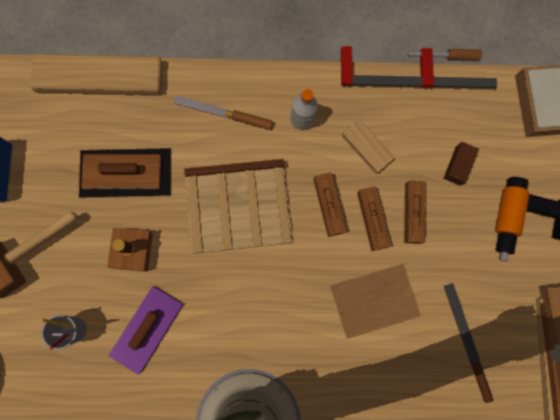

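View pics/scene0.png

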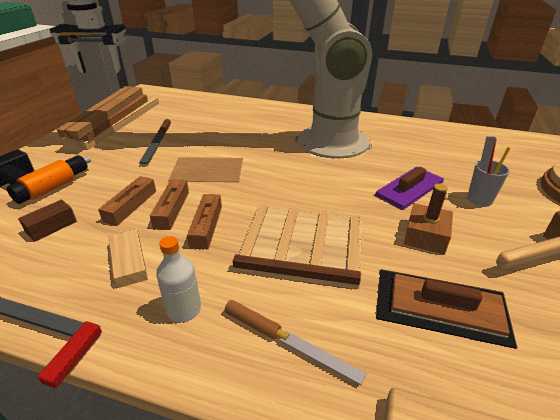

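The top view shows three rails, slot up, at about (331,204), (375,218) and (416,212). The jig is at (240,208) with its stop at the top, the block and drift at (130,248), and the float on its mat at (125,172). The purple decoy, glue, chisel and offcut lie apart from these.

```bash
cat > h.py <<'E'
import numpy as np,cv2,pickle
from scipy.spatial.transform import Rotation as R
def ray(c,E,uv,z):
    uv=np.atleast_2d(uv).astype(float)
    d=np.c_[(uv[:,0]-c["cx"])/c["fx"],(uv[:,1]-c["cy"])/c["fy"],np.ones(len(uv))]@E[:3,:3].T
    o=E[:3,3];return o+d*((z-o[2])/d[:,2])[:,None]
def proj(c,E,P):
    q=(np.atleast_2d(P)-E[:3,3])@E[:3,:3]
    return np.c_[q[:,0]/q[:,2]*c["fx"]+c["cx"],q[:,1]/q[:,2]*c["fy"]+c["cy"]]
def wristE(s,c):
    T=np.eye(4);T[:3,:3]=R.from_rotvec(s["tcp_rot"]).as_matrix();T[:3,3]=s["ee_pos"];return T@c["hand_eye"]
E
python3 - <<'E'
from h import *
c=pickle.load(open("top0.pkl","rb"));E=c["extrinsics"];f=c["frame"]
hsv=cv2.cvtColor(f,cv2.COLOR_RGB2HSV)
for n,p in dict(railA=(335,185),railB=(367,195),railC=(416,190),stop=(235,167),bench=(300,260),mat=(85,190),flt=(100,180),block=(120,262),base=(210,200),runner=(225,210),base2=(205,235)).items(): print(n,hsv[p[1],p[0]])
m=((hsv[...,2]<125)&(hsv[...,2]>20)).astype(np.uint8)
m=cv2.morphologyEx(m,cv2.MORPH_CLOSE,np.ones((5,5)))
n,l,st,ce=cv2.connectedComponentsWithStats(m)
for i in range(1,n):
    if 150<st[i,4]<9000 :
        pts=cv2.findContours((l==i).astype(np.uint8),0,2)[0][0]
        r=cv2.minAreaRect(pts)
        print(i,np.round(r[0]),np.round(r[1]),round(r[2]),st[i,4], ray(c,E,r[0],0.04)[0].round(3))
cv2.imwrite("pics/crop1.png",cv2.resize(f[130:290,60:440],None,fx=2,fy=2,interpolation=cv2.INTER_CUBIC)[:,:,::-1])
E
```

```text
railA [ 14 149  77]
railB [ 13 177 115]
railC [ 13 179 117]
stop [ 10 180  75]
bench [ 16 134 154]
mat [12 53 24]
flt [ 13 179 117]
block [ 13 177 125]
base [ 17 119 148]
runner [ 16 134 150]
base2 [ 17 118 156]
2 [308. 115.] [38. 36.] 33 883 [ 0.778 -0.146  0.04 ]
3 [225. 113.] [102.  11.] 15 915 [0.779 0.073 0.04 ]
4 [364. 156.] [57. 21.] 25 181 [ 0.67  -0.291  0.04 ]
5 [ 13. 170.] [65. 26.] 90 1513 [0.618 0.608 0.04 ]
6 [461. 164.] [24. 43.] 22 988 [ 0.653 -0.545  0.04 ]
7 [124. 172.] [49. 93.] 90 4512 [0.615 0.325 0.04 ]
8 [238. 204.] [ 84. 104.] 85 1274 [0.537 0.033 0.04 ]
9 [331. 204.] [64. 24.] 76 1436 [ 0.541 -0.203  0.04 ]
11 [510. 218.] [27. 86.] 8 677 [ 0.51  -0.663  0.04 ]
13 [415. 211.] [22. 63.] 0 1416 [ 0.524 -0.419  0.04 ]
14 [374. 218.] [63. 23.] 76 1415 [ 0.506 -0.314  0.04 ]
17 [542. 217.] [46. 34.] 90 256 [ 0.515 -0.747  0.04 ]
19 [ 43. 253.] [ 55. 114.] 68 2239 [0.406 0.513 0.04 ]
24 [134. 249.] [50. 43.] 5 1905 [0.419 0.289 0.04 ]
30 [375. 300.] [55. 76.] 73 4034 [ 0.299 -0.311  0.04 ]
32 [147. 330.] [38. 86.] 32 3161 [0.222 0.249 0.04 ]
33 [ 80. 326.] [32. 77.] 76 1903 [0.229 0.411 0.04 ]
34 [  2. 372.] [ 5. 41.] 0 171 [0.119 0.587 0.04 ]
```

View pics/crop1.png

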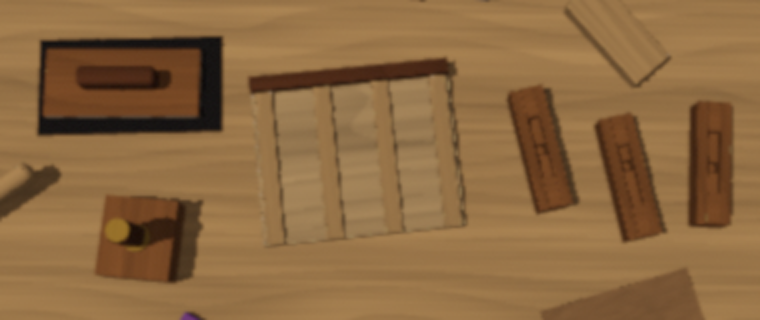

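The crop confirms all three rails are slot up, and the pocket outlines are just visible in the slots. I'll move above the rails for a closer wrist view.

Request:
{"method": "arm_command", "body": {
  "steps": [
    [[0.046,-0.034,-0.02,0,0,0,0.08],[0.046,-0.034,-0.02,0,0,0,0.08],[0.046,-0.034,-0.02,0,0,0,0.08],[0.046,-0.034,-0.02,0,0,0,0.08],[0.046,-0.034,-0.02,0,0,0,0.08],[0.046,-0.034,-0.02,0,0,0,0.08],[0.046,-0.034,-0.02,0,0,0,0.08],[0,0,0,0,0,0,0.08],[0,0,0,0,0,0,0.08]]
  ]
}}

```text
time: 1.23
ee_pos: [0.4476, -0.3744, 0.3583]
tcp_rot: [-3.108, -0.455, 0.001]
force: [-0.4, -0.6, -0.3]
width: 0.08
gripper_force: 0.0
```

```bash
cat >> h.py <<'E'
def snap(name):
    from bench import observe,vision
    s=observe();c=vision.camera("wrist");E=wristE(s,c)
    cv2.imwrite(f"pics/{name}.png",c["frame"][:,:,::-1]);pickle.dump((s,c,E),open(f"{name}.pkl","wb"));return s,c,E
def go(p,th):
    """th: world angle (deg) wanted for tool x, mod 180"""
    from bench import observe
    s=observe();M=R.from_rotvec(s["tcp_rot"]).as_matrix()
    a=np.degrees(np.arctan2(M[1,0],M[0,0]));d=(th-a+90)%180-90
    M2=M@R.from_euler("z",-d,degrees=True).as_matrix()
    print("p",s["ee_pos"].round(4),"toolx",a.round(2),"turn rz",round(-d,2),"shift now(mm)",(1e3*M.T@(p-s["ee_pos"])).round(1),"after turn",(1e3*M2.T@(p-s["ee_pos"])).round(1),"tilt",np.degrees(np.arccos(-M[2,2])).round(2),"F",s["force"].round(1),"w",round(s["width"],4),"j7",s["joints"][6].round(2),"t",s["time"])
E
python3 - <<'E'
from h import *
s,c,E=snap("w1");print(s["ee_pos"],c["hand_eye"].round(3).tolist(),E.round(3).tolist(),c["fx"],ray(c,E,[[0,0],[559,0],[559,419],[0,419]],0.04).round(3).tolist())
E
```

```text
[ 0.44759638 -0.37443805  0.3582664 ] [[0.001, -0.963, -0.268, 0.075], [1.0, 0.001, 0.001, -0.0], [-0.001, -0.268, 0.963, -0.166], [0.0, 0.0, 0.0, 1.0]] [[0.288, -0.922, -0.258, 0.52], [-0.958, -0.277, -0.078, -0.353], [0.001, 0.269, -0.963, 0.525], [0.0, 0.0, 0.0, 1.0]] 368.7235241812195 [[0.539, -0.001, 0.04], [0.729, -0.631, 0.04], [0.181, -0.925, 0.04], [-0.08, -0.056, 0.04]]
```

View pics/w1.png

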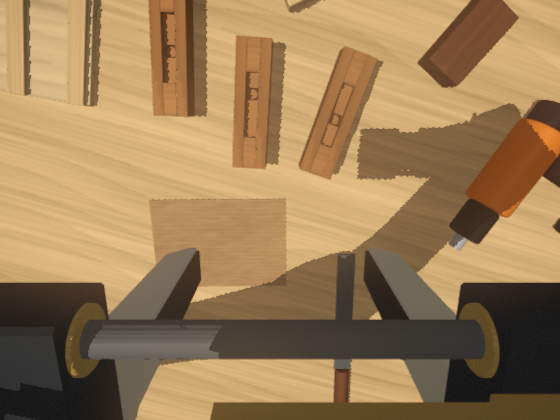

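The wrist view shows rail B at (252,102), rail C at (340,113) and rail A at (171,55), which is partly cut off. The pocket is visible in each slot.

```bash
cat >> h.py <<'E'
def rails(c,E,z=0.04,vmax=140,off=None):
    f=cv2.cvtColor(c["frame"],cv2.COLOR_RGB2HSV)
    m=((f[...,1]>140)&(f[...,2]>60)&(f[...,0]<16)).astype(np.uint8)
    m=cv2.morphologyEx(cv2.morphologyEx(m,cv2.MORPH_CLOSE,np.ones((7,7))),cv2.MORPH_OPEN,np.ones((5,5)))
    for k in cv2.findContours(m,0,2)[0]:
        if cv2.contourArea(k)<1500: continue
        P=ray(c,E,k[:,0],z)[:,:2]
        r=cv2.minAreaRect((P*1000).astype(np.float32));b=cv2.boxPoints(r)
        e=b[1]-b[0] if np.linalg.norm(b[1]-b[0])>np.linalg.norm(b[2]-b[1]) else b[2]-b[1]
        print("px",k[:,0].mean(0).round(),"ctr",np.round(r[0],1),"size",np.round(r[1],1),"ang",(np.degrees(np.arctan2(e[1],e[0]))+90)%180-90)
E
python3 - <<'E'
from h import *
s,c,E=pickle.load(open("w1.pkl","rb"))
hsv=cv2.cvtColor(c["frame"],cv2.COLOR_RGB2HSV);print(hsv[60,243],hsv[100,264],hsv[60,365],hsv[200,300],hsv[155,183])
rails(c,E)
go(np.array([.506,-.314,.3]),14)
E
```

```text
[ 14 147 175] [ 14 149 170] [ 14 150 161] [ 18 113 214] [ 18 110 217]
px [512. 165.] ctr [ 533.8 -676.1] size [ 85.1 132. ] ang -13.922791
px [337. 111.] ctr [ 529. -422.] size [ 46.7 158.8] ang -2.4718018
px [255. 101.] ctr [ 510.3 -316. ] size [158.5  44.2] ang 12.922646
px [461.  45.] ctr [ 658.9 -545.1] size [ 59.2 113.5] ang -22.826797
px [164.  65.] ctr [ 533.9 -208.5] size [132.9  51.7] ang 13.979553
p [ 0.4471 -0.3751  0.358 ] toolx 16.58 turn rz 2.58 shift now(mm) [ 74.  -41.7  58. ] after turn [ 72. -45.  58.] tilt 0.07 F [-0.6 -0.1 -1.1] w 0.0798 j7 -0.7 t 1.275
```

Request:
{"method": "arm_command", "body": {
  "steps": [
    [[0,0,0,0,0,3.6,0.08],[0.0373,-0.0217,0.05,0,0,0,0.08],[0.0374,-0.0216,0.05,0,0,0,0.08],[0,0,0.05,0,0,0,0.08],[0,0,0.05,0,0,0,0.08],[0,0,0.05,0,0,0,0.08],[0,0,0.05,0,0,0,0.08],[0,0,0.044,0,0,0,0.08],[0,0,0,0,0,0,0.08],[0,0,0,0,0,0,0.03],[0,0,0,0,0,0,0.03],[0,0,0,0,0,0,0.03]]
  ],
  "grip_force": 25
}}

```text
time: 2.78
ee_pos: [0.5084, -0.3189, 0.0216]
tcp_rot: [3.12, 0.357, 0.003]
force: [-0.0, -0.2, 0.2]
width: 0.0548
gripper_force: 0.0
```

```bash
python3 - <<'E'
from h import *
c=pickle.load(open("top0.pkl","rb"));E=c["extrinsics"]
px=lambda u,v:(u/2+60,v/2+130)
# stop top z.032: (249,78) back-left?,(450,60)back-right ; runner ends z.02: 
for n,p,z in [("runner outer-left end",px(267,246),.016),("outer-right end",px(466,226),.016),("stop back L",px(249,77),.032),("stop back R",px(447,59),.032),("stop front L",px(252,92),.032),("stop front R",px(452,74),.032)]: print(n,ray(c,E,p,z)[0].round(4))
from bench import observe;s=observe();print(s["width"],s["gripper_force"],s["ee_pos"],s["joints"].round(2))
E
```

```text
runner outer-left end [0.413  0.1452 0.016 ]
outer-right end [ 0.4419 -0.1084  0.016 ]
stop back L [0.6299 0.174  0.032 ]
stop back R [ 0.6583 -0.0818  0.032 ]
stop front L [0.61   0.1694 0.032 ]
stop front R [ 0.6383 -0.0885  0.032 ]
0.05479008690253381 0.0 [ 0.50835629 -0.31889696  0.02158954] [ 0.5   0.72 -0.05  2.02  0.09  0.4  -0.96]
```

Request:
{"method": "arm_command", "body": {
  "steps": [
    [[0.002,0.003,0.008,0,0,0,0.055],[0,0,0,0,0,0,0.03],[0,0,0,0,0,0,0.03],[0,0,0,0,0,0,0.03],[0,0,0,0,0,0,0.03],[0,0,-0.05,0,0,0,0.03],[0,0,-0.05,0,0,0,0.03],[0,0,-0.05,0,0,0,0.03],[0,0,-0.05,0,0,0,0.03]]
  ]
}}

```text
time: 3.9
ee_pos: [0.5098, -0.3208, 0.2136]
tcp_rot: [3.121, 0.357, -0.0]
force: [1.1, -0.5, -2.7]
width: 0.0438
gripper_force: 25.0
```

```bash
python3 - <<'E'
from h import *
go(np.array([.46,.02,.24]),7)
E
```

```text
p [ 0.5098 -0.3208  0.2136] toolx 13.05 turn rz 6.05 shift now(mm) [  28.4 -343.3  -26.4] after turn [  -7.9 -344.3  -26.4] tilt 0.02 F [ 1.1 -0.5 -2.7] w 0.0438 j7 -0.93 t 3.9
```

Request:
{"method": "arm_command", "body": {
  "steps": [
    [[0,0,0,0,0,6,0.03],[-0.001,-0.057,-0.004,0,0,0,0.03],[-0.001,-0.057,-0.004,0,0,0,0.03],[-0.001,-0.057,-0.004,0,0,0,0.03],[-0.001,-0.057,-0.004,0,0,0,0.03],[-0.002,-0.057,-0.004,0,0,0,0.03],[-0.002,-0.057,-0.004,0,0,0,0.03],[0,0,0,0,0,0,0.03],[0,0,0,0,0,0,0.03]]
  ]
}}

```text
time: 5.03
ee_pos: [0.4602, 0.0173, 0.236]
tcp_rot: [3.135, 0.194, -0.0]
force: [-0.4, -0.3, -2.3]
width: 0.0439
gripper_force: 25.0
```

```bash
python3 - <<'E'
from h import *
s,c,E=snap("w2");print(s["ee_pos"])
E
```

```text
[0.4601878  0.01725223 0.2360263 ]
```

View pics/w2.png

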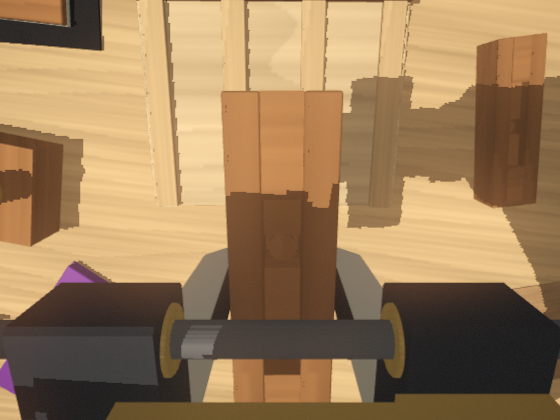

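The wrist view shows the held rail in the centre. The jig's outer runner ends are near (160,207)–(178,206) and (372,206)–(392,206), and the stop's front edge is at v≈2.

```bash
python3 - <<'E'
from h import *
s,c,E=pickle.load(open("w2.pkl","rb"))
for p in [(160,207),(178,206),(372,206),(391,206),(141,5),(168,5),(223,5),(242,5),(302,5),(323,5),(385,5)]: print(p,ray(c,E,p,.02)[0,:2].round(4))
for p in [(168,0),(385,1)]: print(p,ray(c,E,p,.032)[0,:2].round(4))
J=np.array([.536,.032]);a=np.radians(6.9);X=np.array([np.cos(a),np.sin(a)]);Y=np.array([-X[1],X[0]])
for n,x,y in [("Lend out",-110,125),("in",-110,103),("R in",-110,-103),("R out",-110,-125),("stopfrontM",90,0)]:print(n,(J+X*x/1e3+Y*y/1e3).round(4), proj(c,E,[*(J+X*x/1e3+Y*y/1e3),.02]).round(0))
rails(c,E)
E
```

```text
(160, 207) [0.4152 0.1432]
(178, 206) [0.4188 0.1241]
(372, 206) [ 0.4446 -0.0826]
(391, 206) [ 0.4471 -0.1028]
(141, 5) [0.6088 0.1679]
(168, 5) [0.6119 0.1429]
(223, 5) [0.6183 0.0921]
(242, 5) [0.6205 0.0745]
(302, 5) [0.6275 0.019 ]
(323, 5) [ 6.299e-01 -5.000e-04]
(385, 5) [ 0.6372 -0.0579]
(168, 0) [0.6136 0.1395]
(385, 1) [ 0.6371 -0.0546]
Lend out [0.4118 0.1429] [[160. 210.]]
in [0.4144 0.121 ] [[181. 210.]]
R in [ 0.4392 -0.0835] [[372. 211.]]
R out [ 0.4418 -0.1053] [[392. 211.]]
stopfrontM [0.6253 0.0428] [[276.   4.]]
px [277. 391.] ctr [226.6 -12.4] size [ 58.7 113.8] ang -82.92967
px [ 37. 197.] ctr [419.  267.3] size [ 59.7 113. ] ang -4.4397583
px [279. 203.] ctr [429.3  13. ] size [240.5 113.7] ang 7.1175156
px [510. 120.] ctr [ 542.9 -191.4] size [159.5  62.7] ang 14.10788
```

```bash
cat >> h.py <<'E'
J=np.array([.5375,.033]);a_=np.radians(7.);X=np.array([np.cos(a_),np.sin(a_)]);Y=np.array([-X[1],X[0]])
def jig(x,y,z): return np.r_[J+X*x+Y*y,z]
E
python3 - <<'E'
from h import *
s,c,E=pickle.load(open("w2.pkl","rb"))
e=ray(c,E,(282,92),.262)[0];print(e,(e-s["ee_pos"])[:2]@X,(e-s["ee_pos"])[:2]@Y)
go(jig(-.004,.076,.1),7)
E
```

```text
[0.53962966 0.02722395 0.262     ] 0.08006495579796988 0.00021586229808105904
p [0.4603 0.0166 0.236 ] toolx 7.0 turn rz -0.0 shift now(mm) [ 74.6 -83.  135.9] after turn [ 74.6 -83.  135.9] tilt 0.03 F [-0.1  0.4 -3.7] w 0.0435 j7 -1.67 t 5.075
```

Request:
{"method": "arm_command", "body": {
  "steps": [
    [[0.025,-0.0277,0.04,0,0,0,0.03],[0.025,-0.0277,0.04,0,0,0,0.03],[0.0246,-0.0276,0.056,0,0,0,0.03],[0,0,0,0,0,0,0.03],[0,0,0.025,0,0,0,0.03],[0,0,0.025,0,0,0,0.03],[0,0,0.022,0,0,0,0.03],[0,0,0,0,0,0,0.03],[0,0,0,0,0,0,0.03]]
  ]
}}

```text
time: 6.2
ee_pos: [0.5231, 0.1058, 0.0329]
tcp_rot: [3.135, 0.191, 0.001]
force: [-0.5, 1.1, -2.7]
width: 0.0444
gripper_force: 24.8
```

```bash
python3 - <<'E'
from h import *
go(jig(-.004,.076,.026),7)
E
```

```text
p [0.5231 0.1058 0.0329] toolx 6.96 turn rz -0.04 shift now(mm) [ 1.4 -2.   6.9] after turn [ 1.4 -2.   6.9] tilt 0.05 F [-0.5  1.1 -2.7] w 0.0444 j7 -1.9 t 6.2
```

Request:
{"method": "arm_command", "body": {
  "steps": [
    [[0.001,-0.002,0.006,0,0,0,0.03],[0,0,0.001,0,0,0,0.03],[0,0,0,0,0,0,0.03],[0,0,0,0,0,0,0.06],[0,0,0,0,0,0,0.06],[0,0,0,0,0,0,0.06],[0,0,-0.05,0,0,0,0.06],[0,0,-0.06,0,0,0,0.06],[0,0,-0.06,0,0,0,0.08],[0,0,-0.04,0,0,0,0.08]]
  ]
}}

```text
time: 7.45
ee_pos: [0.5238, 0.1092, 0.2379]
tcp_rot: [-3.135, -0.193, -0.004]
force: [0.0, 0.4, -0.5]
width: 0.0753
gripper_force: 0.0
```

```bash
python3 - <<'E'
from h import *
# rail A from w2 (partly cut?) and w1/top: centre ~(.541,-.203)
go(np.array([.539,-.205,.22]),14)
E
```

```text
p [0.5238 0.1092 0.2379] toolx 7.06 turn rz -6.94 shift now(mm) [-23.6 313.7  17.7] after turn [-61.3 308.6  17.7] tilt 0.16 F [ 0.   0.4 -0.5] w 0.0753 j7 -1.84 t 7.45
```

Request:
{"method": "arm_command", "body": {
  "steps": [
    [[0,0,0,0,0,-7,0.08],[-0.0105,0.052,0,0,0,0,0.08],[-0.0105,0.052,0,0,0,0,0.08],[-0.0105,0.052,0,0,0,0,0.08],[-0.0105,0.052,0,0,0,0,0.08],[-0.0105,0.052,0,0,0,0,0.08],[-0.009,0.05,0,0,0,0,0.08],[-0.05,0,0,0,0,0,0.08],[0,0,0,0,0,0,0.08]]
  ]
}}

```text
time: 8.57
ee_pos: [0.4869, -0.2204, 0.2347]
tcp_rot: [-3.119, -0.378, 0.004]
force: [1.0, 0.3, 0.4]
width: 0.0803
gripper_force: 0.0
```

```bash
python3 - <<'E'
from h import *
s,c,E=snap("w3");rails(c,E)
go(np.array([.539,-.205,.014]),14)
E
```

```text
px [485. 182.] ctr [ 529.3 -413.5] size [ 63.1 160. ] ang -2.486786
px [276. 101.] ctr [ 545.8 -200.9] size [158.8  43.7] ang 14.037621
p [ 0.4892 -0.2194  0.235 ] toolx 13.93 turn rz -0.07 shift now(mm) [ 51.9  -2.  221. ] after turn [ 51.9  -1.9 221. ] tilt 0.03 F [ 0.5  0.1 -0.8] w 0.0797 j7 -1.07 t 8.625
```

Request:
{"method": "arm_command", "body": {
  "steps": [
    [[0.03,-0.002,0.04,0,0,0,0.06],[0.0294,-0.0022,0.04,0,0,0,0.06],[0,0,0.04,0,0,0,0.06],[0,0,0.04,0,0,0,0.06],[0,0,0.04,0,0,0,0.06],[0,0,0.021,0,0,0,0.06],[0,0,0,0,0,0,0.06],[0,0,0,0,0,0,0.06],[0,0,0,0,0,0,0.03],[0,0,0,0,0,0,0.03],[0,0,0,0,0,0,0.03]]
  ]
}}

```text
time: 10.0
ee_pos: [0.5477, -0.2003, 0.0147]
tcp_rot: [3.117, 0.384, 0.002]
force: [-1.4, 1.3, 7.1]
width: 0.0441
gripper_force: 25.0
```

```bash
python3 - <<'E'
from h import *
go(np.array([.5458,-.2009,.014]),14)
E
```

```text
p [ 0.5477 -0.2003  0.0147] toolx 14.05 turn rz 0.05 shift now(mm) [-2.   0.1  0.7] after turn [-2.   0.1  0.7] tilt 0.08 F [-1.4  1.3  7.1] w 0.0441 j7 -1.19 t 10.0
```

Request:
{"method": "arm_command", "body": {
  "steps": [
    [[0,0,-0.05,0,0,0,0.03],[0,0,-0.05,0,0,0,0.03],[0,0,0,0,0,7,0.03],[0.0028,-0.04,0,0,0,0,0.03],[0.0028,-0.04,0,0,0,0,0.03],[0.0028,-0.04,0,0,0,0,0.03],[0.0028,-0.04,0,0,0,0,0.03],[0.0028,-0.04,0,0,0,0,0.03],[0.0024,-0.033,0,0,0,0,0.03],[0,0,0,0,0,0,0.03],[0,0,0,0,0,0,0.03]]
  ]
}}

```text
time: 11.38
ee_pos: [0.5346, 0.0326, 0.1138]
tcp_rot: [3.135, 0.193, -0.001]
force: [-0.4, 0.7, -2.8]
width: 0.0438
gripper_force: 25.0
```

```bash
python3 - <<'E'
from h import *
go(jig(-.002,0,.0265),7)
E
```

```text
p [0.5346 0.0326 0.1138] toolx 7.06 turn rz 0.06 shift now(mm) [ 1.  -0.1 87.3] after turn [ 1.  -0.1 87.3] tilt 0.04 F [-0.4  0.7 -2.8] w 0.0438 j7 -1.64 t 11.375
```

Next I'll lower it, release, and rise toward rail C.

Request:
{"method": "arm_command", "body": {
  "steps": [
    [[0.001,0,0.03,0,0,0,0.03],[0,0,0.03,0,0,0,0.03],[0,0,0.022,0,0,0,0.03],[0,0,0.004,0,0,0,0.03],[0,0,0,0,0,0,0.03],[0,0,0,0,0,0,0.06],[0,0,0,0,0,0,0.06],[0,0,0,0,0,0,0.06],[0,0,-0.05,0,0,0,0.06],[0,0,-0.05,0,0,0,0.06],[0,0,-0.05,0,0,0,0.06],[0,0,-0.05,0,0,0,0.06]]
  ]
}}

```text
time: 12.88
ee_pos: [0.5356, 0.0333, 0.2299]
tcp_rot: [-3.136, -0.194, -0.001]
force: [0.5, 1.0, -0.3]
width: 0.0602
gripper_force: 0.0
```

```bash
python3 - <<'E'
from h import *
go(np.array([.48,-.42,.2]),-2.5)
E
```

```text
p [0.5356 0.0333 0.2299] toolx 7.07 turn rz 9.57 shift now(mm) [-110.9  443.    29.8] after turn [-35.7 455.3  29.8] tilt 0.03 F [ 0.5  1.  -0.3] w 0.0602 j7 -1.63 t 12.875
```

Request:
{"method": "arm_command", "body": {
  "steps": [
    [[0,0,0,0,0,9.6,0.06],[-0.004,0.0506,0,0,0,0,0.06],[-0.004,0.0506,0,0,0,0,0.06],[-0.004,0.0506,0,0,0,0,0.06],[-0.004,0.0506,0,0,0,0,0.06],[-0.004,0.0506,0,0,0,0,0.06],[-0.004,0.0506,0,0,0,0,0.06],[-0.004,0.0506,0,0,0,0,0.06],[-0.004,0.0506,0,0,0,0,0.06],[-0.004,0.0506,0,0,0,0,0.06],[0,0,0,0,0,0,0.06],[0,0,0,0,0,0,0.06]]
  ]
}}

```text
time: 14.38
ee_pos: [0.4797, -0.4193, 0.2277]
tcp_rot: [-3.14, 0.069, 0.0]
force: [-0.9, 1.1, 0.3]
width: 0.0601
gripper_force: 0.0
```

```bash
python3 - <<'E'
from h import *
s,c,E=snap("w4");rails(c,E)
go(np.array([.529,-.421,.014]),-2.5)
E
```

```text
px [515. 121.] ctr [ 526.8 -648.1] size [133.6  65.5] ang 8.914192
px [279. 113.] ctr [ 529.3 -423.5] size [ 43.4 158.8] ang -2.5089035
px [408.  29.] ctr [ 620.2 -534.3] size [63.8 35.8] ang 87.51546
p [ 0.4801 -0.4187  0.2278] toolx -2.47 turn rz 0.03 shift now(mm) [ 49.    0.4 213.8] after turn [ 49.    0.4 213.8] tilt 0.05 F [0.8 0.2 0.9] w 0.0602 j7 -0.94 t 14.425
```

Request:
{"method": "arm_command", "body": {
  "steps": [
    [[0.025,0.0015,0.04,0,0,0,0.06],[0.0243,0.0013,0.04,0,0,0,0.06],[0,0,0.04,0,0,0,0.06],[0,0,0.04,0,0,0,0.06],[0,0,0.04,0,0,0,0.06],[0,0,0.014,0,0,0,0.06],[0,0,0,0,0,0,0.06],[0,0,0,0,0,0,0.06],[0,0,0,0,0,0,0.03],[0,0,0,0,0,0,0.03],[0,0,0,0,0,0,0.03]]
  ]
}}

```text
time: 15.8
ee_pos: [0.5293, -0.4247, 0.0149]
tcp_rot: [-3.141, 0.069, -0.001]
force: [-1.4, 3.0, 7.5]
width: 0.0438
gripper_force: 25.0
```

Request:
{"method": "arm_command", "body": {
  "steps": [
    [[0,0,-0.05,0,0,0,0.03],[0,0,-0.05,0,0,0,0.03],[0,0,0,0,0,-9.5,0.03],[0,0,0,0,0,0,0.03]]
  ]
}}

```text
time: 16.3
ee_pos: [0.5284, -0.4251, 0.1142]
tcp_rot: [-3.136, -0.189, -0.0]
force: [-0.2, -0.7, -4.2]
width: 0.0433
gripper_force: 25.0
```

```bash
python3 - <<'E'
from h import *
go(jig(-.004,-.076,.1138),7)
E
```

```text
p [ 0.5284 -0.4251  0.1142] toolx 6.9 turn rz -0.1 shift now(mm) [  60.1 -377.7    0.5] after turn [  60.8 -377.6    0.5] tilt 0.02 F [-0.2 -0.7 -4.2] w 0.0433 j7 -0.84 t 16.3
```

Request:
{"method": "arm_command", "body": {
  "steps": [
    [[0.0075,-0.0472,0,0,0,0,0.03],[0.0075,-0.0472,0,0,0,0,0.03],[0.0075,-0.0472,0,0,0,0,0.03],[0.0075,-0.0472,0,0,0,0,0.03],[0.0075,-0.0472,0,0,0,0,0.03],[0.0075,-0.0472,0,0,0,0,0.03],[0.0075,-0.0472,0,0,0,0,0.03],[0.0075,-0.0472,0,0,0,0,0.03],[0,0,0,0,0,0,0.03],[0,0,0,0,0,0,0.03]]
  ]
}}

```text
time: 17.55
ee_pos: [0.5421, -0.0433, 0.1132]
tcp_rot: [3.136, 0.188, -0.002]
force: [0.5, -0.3, -4.6]
width: 0.0437
gripper_force: 25.0
```

```bash
python3 - <<'E'
from h import *
go(jig(-.004,-.076,.0265),7)
E
```

```text
p [ 0.5421 -0.0433  0.1132] toolx 6.84 turn rz -0.16 shift now(mm) [ 0.8 -0.3 86.7] after turn [ 0.8 -0.3 86.7] tilt 0.08 F [ 0.5 -0.3 -4.6] w 0.0437 j7 -1.4 t 17.55
```

Lower and release, then rise for an overview of the board.

Request:
{"method": "arm_command", "body": {
  "steps": [
    [[0.001,0,0.03,0,0,0,0.03],[0,0,0.03,0,0,0,0.03],[0,0,0.022,0,0,0,0.03],[0,0,0.004,0,0,0,0.03],[0,0,0,0,0,0,0.03],[0,0,0,0,0,0,0.06],[0,0,0,0,0,0,0.06],[0,0,0,0,0,0,0.06],[0,0,-0.05,0,0,0,0.06],[0,0,-0.05,0,0,0,0.06],[0,0,-0.05,0,0,0,0.06],[0,0,-0.05,0,0,0,0.06]]
  ]
}}

```text
time: 19.05
ee_pos: [0.5434, -0.0428, 0.2298]
tcp_rot: [-3.136, -0.191, -0.001]
force: [1.0, 0.8, 0.1]
width: 0.0601
gripper_force: 0.0
```

Request:
{"method": "arm_command", "body": {
  "steps": [
    [[-0.04,-0.03,-0.04,0,0,0,0.06],[-0.04,-0.04,-0.02,0,0,0,0.06],[0,0,0,0,0,0,0.06],[0,0,0,0,0,0,0.06]]
  ]
}}

```text
time: 19.55
ee_pos: [0.457, 0.0163, 0.2873]
tcp_rot: [-3.136, -0.192, -0.002]
force: [0.3, -0.2, -0.4]
width: 0.0595
gripper_force: 0.0
```

```bash
python3 - <<'E'
from h import *
s,c,E=snap("w5");rails(c,E,.052);print(s["ee_pos"])
for p in [jig(-.002,.076,0),jig(-.002,0,0),jig(-.002,-.076,0)]: print((p*1e3).round(1))
cv2.imwrite("pics/w5b.png",cv2.resize(c["frame"][0:260,80:480],None,fx=2,fy=2,interpolation=cv2.INTER_CUBIC)[:,:,::-1])
E
```

```text
px [ 53. 178.] ctr [423.3 278.8] size [ 90.8 108.8] ang -4.48452
px [348.  98.] ctr [543.  -42.5] size [157.7  47.7] ang 7.0390778
px [278.  99.] ctr [533.9  31.6] size [157.7  43.2] ang 7.03141
px [200. 100.] ctr [524.7 106.1] size [157.7  48.5] ang 7.1272736
px [284.   8.] ctr [625.9  45.2] size [  8.8 245.8] ang -82.94325
px [48. 24.] ctr [589.  267.3] size [27.7 91.6] ang -82.947876
[0.45704019 0.01630552 0.28728243]
[526.3 108.2   0. ]
[535.5  32.8   0. ]
[544.8 -42.7   0. ]
```

View pics/w5b.png

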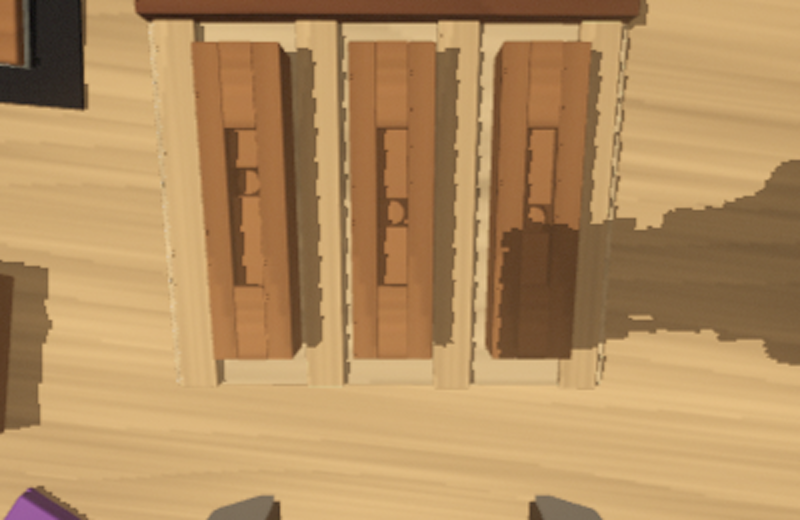

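The view shows all three rails parallel in their bays and close to the stop. In the crop, the pins are at (248,182), (397,212) and (539,215).

```bash
python3 - <<'E'
from h import *
s,c,E=pickle.load(open("w5.pkl","rb"))
def jf(p): d=p[:2]-J; return np.round([d@X*1e3,d@Y*1e3],1)
for n,l in dict(B=[(248,182,.036),(241,128,.052),(250,285,.052)],A=[(397,212,.036),(397,197,.041),(397,227,.041),(393,128,.052),(393,285,.052)],C=[(539,213,.036),(541,128,.052)]).items():
    for u,v,z in l: print(n,(u,v,z),jf(ray(c,E,(u/2+80,v/2),z)[0]))
t=pickle.load(open("top0.pkl","rb"))
p=ray(t,t["extrinsics"],(118/2+60,231/2+130),.138)[0];print("drift top",p)
p=ray(t,t["extrinsics"],(139/2+60,238/2+130),.051)[0];print("block ctr",p)
go(np.array([.40,.27,.25]),7)
E
```

```text
B (248, 182, 0.036) [ 9.6 77.1]
B (241, 128, 0.052) [35.1 76. ]
B (250, 285, 0.052) [-43.9  75.8]
A (397, 212, 0.036) [-6.  -3.3]
A (397, 197, 0.041) [ 1.8 -3.3]
A (397, 227, 0.041) [-13.8  -3.3]
A (393, 128, 0.052) [35.2 -1.4]
A (393, 285, 0.052) [-43.9  -1.2]
C (539, 213, 0.036) [ -6.4 -80.8]
C (541, 128, 0.052) [ 35.3 -76.9]
drift top [0.41722126 0.30098447 0.138     ]
block ctr [0.41775066 0.29878798 0.051     ]
p [0.4573 0.0159 0.2868] toolx 6.94 turn rz -0.06 shift now(mm) [ -26.2 -259.1   36.8] after turn [ -25.9 -259.2   36.8] tilt 0.02 F [-0.5  0.6  0.4] w 0.0603 j7 -1.58 t 19.6
```

Request:
{"method": "arm_command", "body": {
  "steps": [
    [[-0.009,-0.045,0,0,0,0,0.06],[-0.009,-0.045,0,0,0,0,0.06],[-0.009,-0.045,0,0,0,0,0.06],[-0.009,-0.045,0,0,0,0,0.06],[-0.009,-0.045,0,0,0,0,0.06],[-0.009,-0.045,0,0,0,0,0.06],[0,0,0,0,0,0,0.06],[0,0,0,0,0,0,0.06]]
  ]
}}

```text
time: 20.6
ee_pos: [0.3711, 0.2769, 0.2861]
tcp_rot: [3.135, 0.189, -0.002]
force: [-0.9, 0.1, 1.0]
width: 0.0598
gripper_force: 0.0
```

```bash
python3 - <<'E'
from h import *
s,c,E=snap("w6");print(s["ee_pos"],proj(c,E,[[.4175,.3,.138],[.4175,.3,.051]]))
cv2.imwrite("pics/w6b.png",cv2.resize(c["frame"][0:260,130:430],None,fx=2,fy=2,interpolation=cv2.INTER_CUBIC)[:,:,::-1])
E
```

```text
[0.37111739 0.27688952 0.28606527] [[260.85824009 138.63868115]
 [265.13736945 131.70754579]]
```

View pics/w6b.png

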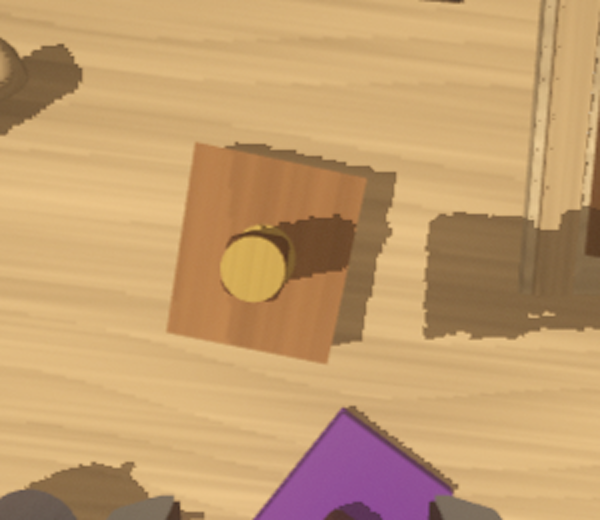

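The wrist crop shows the block with corners (195,142), (367,178), (328,363) and (167,332), and the drift's round cap at (253,268). I'll zoom in for the handle's yaw.

```bash
python3 - <<'E'
from h import *
s,c,E=pickle.load(open("w6.pkl","rb"))
a=cv2.resize(c["frame"][105:160,230:290],(600,550),interpolation=cv2.INTER_NEAREST)[:,:600]
t=pickle.load(open("scene0.pkl","rb"))
b=cv2.resize(t["frame"][178:233,420:440],(200,550),interpolation=cv2.INTER_NEAREST)
b=cv2.resize(t["frame"][178:233,428:448],(200,550),interpolation=cv2.INTER_NEAREST)
cv2.imwrite("pics/z.png",np.hstack([a,b])[:,:,::-1])
P=ray(c,E,np.array([(195,142),(367,178),(328,363),(167,332)])/2+[130,0],.051)[:,:2];print(P,P.mean(0),np.linalg.norm(P[1]-P[0]),np.linalg.norm(P[2]-P[1]))
for i in range(4):
    d=P[(i+1)%4]-P[i];print(np.degrees(np.arctan2(d[1],d[0]))%90)
print("cap",ray(c,E,(253/2+130,268/2),.138))
E
```

```text
[[0.47337062 0.34482435]
 [0.46668229 0.25499613]
 [0.36762241 0.26240501]
 [0.37410905 0.35205744]] [0.42044609 0.30357073] 0.09007687456144141 0.09933655627223026
85.74178695556094
85.72270100832776
85.86167681570913
85.83228246253657
cap [[0.42086602 0.30402628 0.138     ]]
```

View pics/z.png

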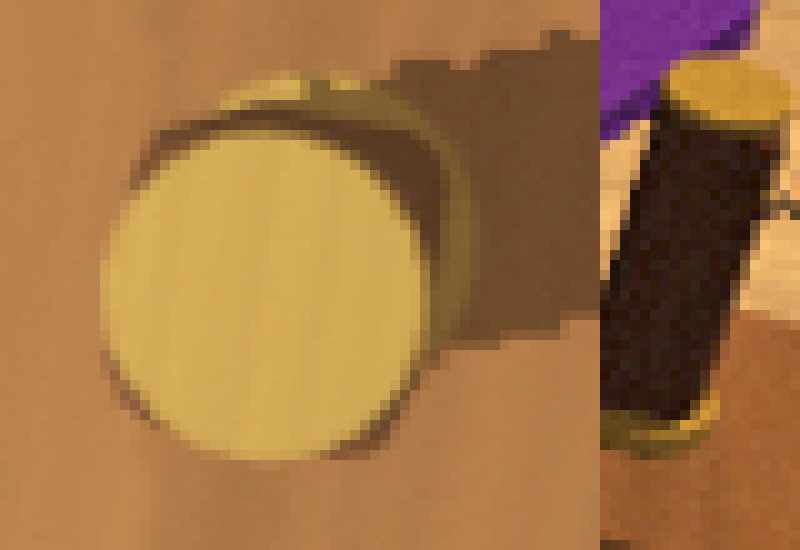

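The handle's flats line up with the block (yaw −4.3°). Block centre is (0.4205, 0.3036), with a measured size of 99 x 90 mm, which matches. Now I'll grasp the drift.

Request:
{"method": "arm_command", "body": {
  "steps": [
    [[0,0,0,0,0,5.6,0.06],[0,0,0,0,0,5.6,0.06],[0.0237,-0.0152,0,0,0,0,0.06],[0.0237,-0.0151,0,0,0,0,0.06],[0,0,0.04,0,0,0,0.06],[0,0,0,0,0,0,0.06]]
  ]
}}

```text
time: 21.4
ee_pos: [0.4195, 0.302, 0.2448]
tcp_rot: [3.135, -0.12, -0.006]
force: [-0.4, -0.6, 0.7]
width: 0.06
gripper_force: 0.0
```

```bash
python3 - <<'E'
from h import *
go(np.array([.4207,.3038,.081]),-4.3)
E
```

```text
p [0.4195 0.302  0.2448] toolx -4.37 turn rz -0.07 shift now(mm) [  1.6  -2.6 163.8] after turn [  1.6  -2.5 163.8] tilt 0.32 F [-0.4 -0.6  0.7] w 0.06 j7 -2.4 t 21.4
```

Request:
{"method": "arm_command", "body": {
  "steps": [
    [[0.0015,-0.002,0.04,0,0,0,0.06],[0,0,0.04,0,0,0,0.06],[0,0,0.04,0,0,0,0.06],[0,0,0.03,0,0,0,0.06],[0,0,0.013,0,0,0,0.06],[0,0,0,0,0,0,0.06],[0,0,0,0,0,0,0.01],[0,0,0,0,0,0,0.01],[0,0,0,0,0,0,0.01],[0,0,0,0,0,0,0.01],[0,0,0,0,0,0,0.01],[0,0,0,0,0,0,0.01]]
  ],
  "grip_force": 45
}}

```text
time: 22.9
ee_pos: [0.4216, 0.3062, 0.0842]
tcp_rot: [3.139, -0.116, 0.0]
force: [-0.6, -1.4, 5.8]
width: 0.0256
gripper_force: 45.0
```

```bash
python3 - <<'E'
from h import *
go(np.array([.4207,.3038,.081]),-4.3)
E
```

```text
p [0.4216 0.3062 0.0842] toolx -4.24 turn rz 0.06 shift now(mm) [-0.7  2.5  3.2] after turn [-0.7  2.5  3.2] tilt 0.01 F [-0.6 -1.4  5.8] w 0.0256 j7 -2.43 t 22.9
```

Request:
{"method": "arm_command", "body": {
  "steps": [
    [[0,0,-0.03,0,0,0,0.01],[0,0,-0.04,0,0,0,0.01],[0,0,-0.04,0,0,0,0.01],[0,0,0,0,0,0,0.01],[0,0,0,0,0,0,0.01]]
  ]
}}

```text
time: 23.52
ee_pos: [0.4211, 0.3061, 0.1932]
tcp_rot: [3.139, -0.116, -0.001]
force: [0.1, -0.9, -1.5]
width: 0.0259
gripper_force: 45.0
```

```bash
python3 - <<'E'
from h import *
go(jig(.0096,.076,.135),-4.3)
E
```

```text
p [0.4211 0.3061 0.1932] toolx -4.23 turn rz 0.07 shift now(mm) [130.8 187.3  58.2] after turn [131.1 187.1  58.2] tilt 0.04 F [ 0.1 -0.9 -1.5] w 0.0259 j7 -2.41 t 23.525
```

Request:
{"method": "arm_command", "body": {
  "steps": [
    [[0.0262,0.0374,0,0,0,0,0.01],[0.0262,0.0374,0,0,0,0,0.01],[0.0262,0.0374,0,0,0,0,0.01],[0.0262,0.0374,0,0,0,0,0.01],[0.0262,0.0374,0,0,0,0,0.01],[0,0,0,0,0,-5.6,0.01],[0,0,0,0,0,-5.6,0.01],[0,0,0.03,0,0,0,0.01],[0,0,0,0,0,0,0.01],[0,0,0,0,0,0,0.01]]
  ]
}}

```text
time: 24.78
ee_pos: [0.5381, 0.1102, 0.1635]
tcp_rot: [3.135, 0.191, -0.002]
force: [-0.3, 0.1, -1.1]
width: 0.0254
gripper_force: 45.0
```

```bash
python3 - <<'E'
from h import *
go(jig(.0096,.076,.119),7)
E
```

```text
p [0.5381 0.1102 0.1635] toolx 6.97 turn rz -0.03 shift now(mm) [-0.4  0.5 44.5] after turn [-0.4  0.5 44.5] tilt 0.09 F [-0.3  0.1 -1.1] w 0.0254 j7 -1.82 t 24.775
```

Request:
{"method": "arm_command", "body": {
  "steps": [
    [[0,0,0.015,0,0,0,0.01],[0,0,0.015,0,0,0,0.01],[0,0,0.008,0,0,0,0.01],[0,0,0.004,0,0,0,0.01],[0,0,0.003,0,0,0,0.01],[0,0,0.002,0,0,0,0.01],[0,0,0,0,0,0,0.01],[0,0,0,0,0,0,0.01]]
  ]
}}

```text
time: 25.78
ee_pos: [0.5385, 0.1102, 0.1171]
tcp_rot: [-3.136, -0.191, -0.0]
force: [-0.2, 0.5, -1.4]
width: 0.0257
gripper_force: 45.0
```

Request:
{"method": "arm_command", "body": {
  "steps": [
    [[0,0,0.003,0,0,0,0.01],[0,0,0.003,0,0,0,0.01],[0,0,0,0,0,0,0.01]]
  ]
}}

```text
time: 26.15
ee_pos: [0.5387, 0.1103, 0.111]
tcp_rot: [-3.136, -0.191, -0.001]
force: [0.6, -0.7, 0.1]
width: 0.0261
gripper_force: 45.0
```

Request:
{"method": "arm_command", "body": {
  "steps": [
    [[0,0,0.003,0,0,0,0.01],[0,0,0.003,0,0,0,0.01],[0,0,0,0,0,0,0.01]]
  ]
}}

```text
time: 26.52
ee_pos: [0.5388, 0.1103, 0.1058]
tcp_rot: [-3.136, -0.191, -0.002]
force: [-2.6, -0.7, 14.6]
width: 0.0259
gripper_force: 45.0
```

Request:
{"method": "arm_command", "body": {
  "steps": [
    [[0,0,0.002,0,0,0,0.01],[0,0,0,0,0,0,0.01]]
  ]
}}

```text
time: 26.78
ee_pos: [0.5392, 0.1103, 0.1053]
tcp_rot: [-3.136, -0.19, -0.004]
force: [-5.0, -1.4, 33.6]
width: 0.0258
gripper_force: 45.0
```

Request:
{"method": "arm_command", "body": {
  "steps": [
    [[0,0,0.002,0,0,0,0.01],[0,0,0,0,0,0,0.01]]
  ]
}}

```text
time: 27.02
ee_pos: [0.5408, 0.1105, 0.1045]
tcp_rot: [-3.135, -0.19, -0.009]
force: [-4.0, -2.4, 42.8]
width: 0.0257
gripper_force: 45.0
```

Request:
{"method": "arm_command", "body": {
  "steps": [
    [[0,0,-0.012,0,0,0,0.01],[0,0,-0.011,0,0,0,0.01],[-0.01,0,0,0,0,0,0.01],[-0.01,0,0,0,0,0,0.01],[0,0,0,0,0,0,0.01]]
  ]
}}

```text
time: 27.65
ee_pos: [0.517, 0.1075, 0.1234]
tcp_rot: [3.135, 0.191, -0.003]
force: [-0.1, -0.0, -1.6]
width: 0.0257
gripper_force: 45.0
```

Request:
{"method": "arm_command", "body": {
  "steps": [
    [[0,0,0.002,0,0,0,0.01],[0,0,0.002,0,0,0,0.01],[0,0,0.002,0,0,0,0.01],[0,0,0.001,0,0,0,0.01],[0,0,0,0,0,0,0.01]]
  ]
}}

```text
time: 28.28
ee_pos: [0.5188, 0.1078, 0.1181]
tcp_rot: [-3.136, -0.191, -0.001]
force: [-3.9, -0.5, 19.1]
width: 0.0261
gripper_force: 45.0
```

The floor is felt 13 mm above the pushed pin's top (29 vs 16 mm), so pin B is home. On to the middle rail.

Request:
{"method": "arm_command", "body": {
  "steps": [
    [[0,0,-0.02,0,0,0,0.01],[0,0,-0.01,0,0,0,0.01],[0.004,0.038,0,0,0,0,0.01],[0.004,0.038,0,0,0,0,0.01],[0,0,0,0,0,0,0.01],[0,0,0,0,0,0,0.01]]
  ]
}}

```text
time: 29.02
ee_pos: [0.5356, 0.0337, 0.1466]
tcp_rot: [-3.135, -0.191, 0.001]
force: [0.0, 1.2, -2.3]
width: 0.0257
gripper_force: 45.0
```

```bash
python3 - <<'E'
from h import *
go(jig(-.006,-.001,.116),7)
E
```

```text
p [0.5356 0.0337 0.1466] toolx 6.96 turn rz -0.04 shift now(mm) [-4.1  1.9 30.6] after turn [-4.1  1.9 30.6] tilt 0.03 F [ 0.   1.2 -2.3] w 0.0257 j7 -1.7 t 29.025
```

Request:
{"method": "arm_command", "body": {
  "steps": [
    [[-0.004,0.002,0.008,0,0,0,0.01],[0,0,0.008,0,0,0,0.01],[0,0,0.007,0,0,0,0.01],[0,0,0.004,0,0,0,0.01],[0,0,0.003,0,0,0,0.01],[0,0,0,0,0,0,0.01],[0,0,0,0,0,0,0.01]]
  ]
}}

```text
time: 29.9
ee_pos: [0.5321, 0.0308, 0.117]
tcp_rot: [-3.136, -0.191, -0.0]
force: [0.5, -0.6, -1.5]
width: 0.0258
gripper_force: 45.0
```

The tip is below floor level with no force, so it has dropped into the pocket. I'll push down.

Request:
{"method": "arm_command", "body": {
  "steps": [
    [[0,0,0.004,0,0,0,0.01],[0,0,0.003,0,0,0,0.01],[0,0,0.003,0,0,0,0.01],[0,0,0.002,0,0,0,0.01],[0,0,0.002,0,0,0,0.01],[0,0,0,0,0,0,0.01],[0,0,0,0,0,0,0.01]]
  ]
}}

```text
time: 30.78
ee_pos: [0.5325, 0.0309, 0.1048]
tcp_rot: [3.136, 0.191, 0.003]
force: [-5.4, 0.2, 27.3]
width: 0.0255
gripper_force: 45.0
```

Request:
{"method": "arm_command", "body": {
  "steps": [
    [[0,0,-0.022,0,0,0,0.01],[0,0,-0.022,0,0,0,0.01],[0,0.038,0,0,0,0,0.01],[0,0.038,0,0,0,0,0.01],[0,0,0,0,0,0,0.01],[0,0,0,0,0,0,0.01]]
  ]
}}

```text
time: 31.52
ee_pos: [0.541, -0.0442, 0.1466]
tcp_rot: [-3.135, -0.191, 0.001]
force: [-0.1, -0.3, -2.8]
width: 0.0259
gripper_force: 45.0
```

```bash
python3 - <<'E'
from h import *
go(jig(-.0064,-.077,.117),7)
E
```

```text
p [ 0.541  -0.0442  0.1466] toolx 6.95 turn rz -0.05 shift now(mm) [-0.4 -0.  29.6] after turn [-0.4 -0.  29.6] tilt 0.04 F [-0.1 -0.3 -2.8] w 0.0259 j7 -1.56 t 31.525
```

Request:
{"method": "arm_command", "body": {
  "steps": [
    [[0,0,0.008,0,0,0,0.01],[0,0,0.008,0,0,0,0.01],[0,0,0.007,0,0,0,0.01],[0,0,0.004,0,0,0,0.01],[0,0,0.003,0,0,0,0.01],[0,0,0,0,0,0,0.01],[0,0,0,0,0,0,0.01]]
  ]
}}

```text
time: 32.4
ee_pos: [0.5413, -0.0447, 0.117]
tcp_rot: [3.136, 0.191, 0.0]
force: [-0.0, 0.5, -2.2]
width: 0.0254
gripper_force: 45.0
```

Request:
{"method": "arm_command", "body": {
  "steps": [
    [[0,0,0.004,0,0,0,0.01],[0,0,0.003,0,0,0,0.01],[0,0,0.003,0,0,0,0.01],[0,0,0.002,0,0,0,0.01],[0,0,0.002,0,0,0,0.01],[0,0,0,0,0,0,0.01],[0,0,0,0,0,0,0.01]]
  ]
}}

```text
time: 33.28
ee_pos: [0.5418, -0.0447, 0.1049]
tcp_rot: [3.135, 0.19, 0.003]
force: [-5.7, 0.4, 25.7]
width: 0.0258
gripper_force: 45.0
```

Request:
{"method": "arm_command", "body": {
  "steps": [
    [[0,0,-0.03,0,0,0,0.01],[0,0,-0.035,0,0,0,0.01],[0,0,-0.025,0,0,0,0.01],[0,0,0,0,0,5.6,0.01],[0,0,0,0,0,5.6,0.01],[0,0,0,0,0,0,0.01]]
  ]
}}

```text
time: 34.02
ee_pos: [0.541, -0.0445, 0.1927]
tcp_rot: [3.139, -0.115, -0.0]
force: [0.8, -0.5, -2.6]
width: 0.0259
gripper_force: 45.0
```

```bash
python3 - <<'E'
from h import *
go(np.array([.4207,.3045,.19]),-4.3)
E
```

```text
p [ 0.541  -0.0445  0.1927] toolx -4.19 turn rz 0.11 shift now(mm) [-145.5 -339.3    2.7] after turn [-146.1 -339.     2.7] tilt 0.02 F [ 0.8 -0.5 -2.6] w 0.0259 j7 -1.7 t 34.025
```

Request:
{"method": "arm_command", "body": {
  "steps": [
    [[-0.0182,-0.0424,0,0,0,0,0.01],[-0.0182,-0.0424,0,0,0,0,0.01],[-0.0182,-0.0424,0,0,0,0,0.01],[-0.0182,-0.0424,0,0,0,0,0.01],[-0.0182,-0.0424,0,0,0,0,0.01],[-0.0182,-0.0424,0,0,0,0,0.01],[-0.0182,-0.0424,0,0,0,0,0.01],[-0.0182,-0.0424,0,0,0,0,0.01],[0,0,0,0,0,0,0.01],[0,0,0,0,0,0,0.01]]
  ]
}}

```text
time: 35.28
ee_pos: [0.421, 0.3039, 0.1926]
tcp_rot: [3.139, -0.113, -0.001]
force: [-0.5, -0.5, -1.2]
width: 0.0257
gripper_force: 45.0
```

```bash
python3 - <<'E'
from h import *
go(np.array([.4207,.3045,.085]),-4.3)
E
```

```text
p [0.421  0.3039 0.1926] toolx -4.14 turn rz 0.16 shift now(mm) [ -0.3  -0.7 107.6] after turn [ -0.3  -0.7 107.6] tilt 0.06 F [-0.5 -0.5 -1.2] w 0.0257 j7 -2.43 t 35.275
```

Request:
{"method": "arm_command", "body": {
  "steps": [
    [[0,0,0.03,0,0,0,0.01],[0,0,0.02,0,0,0,0.01],[0,0,0.015,0,0,0,0.01],[0,0,0.015,0,0,0,0.01],[0,0,0.015,0,0,0,0.01],[0,0,0.008,0,0,0,0.01],[0,0,0,0,0,0,0.01],[0,0,0,0,0,0,0.01]]
  ]
}}

```text
time: 36.28
ee_pos: [0.4212, 0.3046, 0.0902]
tcp_rot: [-3.139, 0.116, -0.001]
force: [-0.6, 0.1, -1.9]
width: 0.026
gripper_force: 45.0
```

Tip is well inside the hole with no contact. I'll seat it, release, and rise.

Request:
{"method": "arm_command", "body": {
  "steps": [
    [[0,0,0.004,0,0,0,0.01],[0,0,0.001,0,0,0,0.01],[0,0,0,0,0,0,0.05],[0,0,0,0,0,0,0.06],[0,0,0,0,0,0,0.06],[0,0,0,0,0,0,0.06],[0,0,0,0,0,0,0.06],[0,0,-0.03,0,0,0,0.06],[0,0,-0.05,0,0,0,0.06],[0,0,-0.05,0,0,0,0.06],[0,0,-0.05,0,0,0,0.06],[0,0,0,0,0,-10,0.06]]
  ]
}}

```text
time: 37.78
ee_pos: [0.4224, 0.3056, 0.2688]
tcp_rot: [-3.133, -0.163, -0.009]
force: [0.9, -0.5, -1.6]
width: 0.06
gripper_force: 0.0
```

```bash
python3 - <<'E'
from h import *
t=pickle.load(open("top0.pkl","rb"))
print("float handle top",ray(t,t["extrinsics"],(118/2+60,77/2+130),.05))
go(np.array([.56,.32,.26]),7)
E
```

```text
float handle top [[0.62241216 0.33695406 0.05      ]]
p [0.4224 0.3056 0.2688] toolx 5.94 turn rz -1.06 shift now(mm) [138.3  -0.    9.6] after turn [138.3   2.5   9.6] tilt 0.4 F [ 0.9 -0.5 -1.6] w 0.06 j7 -2.26 t 37.775
```

Request:
{"method": "arm_command", "body": {
  "steps": [
    [[0.049,0.009,0,0,0,0,0.06],[0.049,0.009,0,0,0,0,0.06],[0.049,0.009,0,0,0,0,0.06],[0.049,0.009,0,0,0,0,0.06],[0,0,0,0,0,-10.5,0.06],[0,0,0,0,0,-10.5,0.06],[0,0,0,0,0,-10.5,0.06],[0,0,0,0,0,-10.5,0.06],[0,0,0,0,0,-10.5,0.06],[0,0,0,0,0,-10.5,0.06],[0,0,0,0,0,-10.5,0.06],[0,0,0,0,0,-10.5,0.06]]
  ]
}}

```text
time: 39.28
ee_pos: [0.6195, 0.2881, 0.2647]
tcp_rot: [-2.219, -2.223, 0.001]
force: [0.1, 0.3, -0.4]
width: 0.0603
gripper_force: 0.0
```

Request:
{"method": "arm_command", "body": {
  "steps": [
    [[0,-0.001,0,0,0,0,0.06],[0,0,0,0,0,0,0.06]]
  ]
}}

```text
time: 39.52
ee_pos: [0.6186, 0.2881, 0.2647]
tcp_rot: [-2.23, -2.212, 0.001]
force: [0.2, 0.2, 0.4]
width: 0.0599
gripper_force: 0.0
```

```bash
python3 - <<'E'
from h import *
s,c,E=snap("w7");print(s["ee_pos"],s["joints"].round(2));rails(c,E,.018)
f=c["frame"];m=(f.max(2)<60).astype(np.uint8)
E
```

```text
[0.61856163 0.28809188 0.26474574] [-0.22  0.54 -0.47  1.64  0.27  1.03 -0.78]
px [210. 381.] ctr [547.1   9.5] size [ 65.4 145.7] ang -0.413826
px [ 83. 169.] ctr [411.4 299.9] size [101.3 129.1] ang -4.433243
px [272. 120.] ctr [627.3 343. ] size [ 90.1 200.3] ang -89.05649
```

View pics/w7.png

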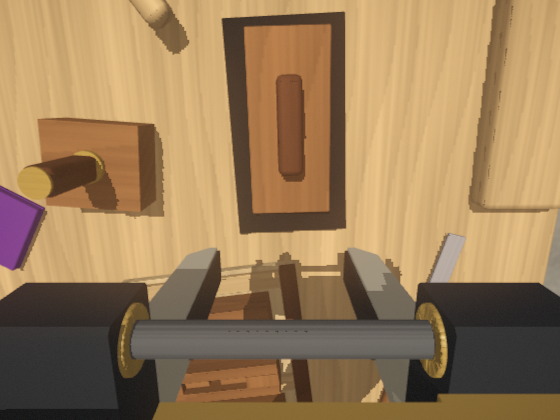

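The view shows the float on its mat, with the float measured at 90 x 200 mm and its handle along (289,125). The mat's corners are near (223,18), (344,12), (346,228) and (241,234), and the drift is seated in its block.

```bash
python3 - <<'E'
from h import *
s,c,E=pickle.load(open("w7.pkl","rb"))
P=ray(c,E,[(223,18),(344,12),(346,228),(241,234)],.004)[:,:2];print(P.round(4).tolist(),P.mean(0),np.linalg.norm(P[1]-P[0]),np.linalg.norm(P[2]-P[1]))
go(np.array([.6273,.343,.026]),90.9)
E
```

```text
[[0.5585, 0.4525], [0.6854, 0.4572], [0.6968, 0.2191], [0.5684, 0.2123]] [0.62728027 0.33525365] 0.12695732565653264 0.2383899574980878
p [0.6186 0.2882 0.2648] toolx 89.58 turn rz -1.32 shift now(mm) [ 54.9   8.3 238.8] after turn [ 54.6   9.6 238.8] tilt 0.01 F [-0.5 -0.6  0.2] w 0.0601 j7 -0.78 t 39.575
```

Request:
{"method": "arm_command", "body": {
  "steps": [
    [[0,0,0,0,0,-1.3,0.06],[0.0273,0.0048,0.03,0,0,0,0.06],[0.0273,0.0048,0.03,0,0,0,0.06],[0,0,0.04,0,0,0,0.06],[0,0,0.04,0,0,0,0.06],[0,0,0.04,0,0,0,0.06],[0,0,0.035,0,0,0,0.06],[0,0,0,0,0,0,0.06],[0,0,0,0,0,0,0.06]]
  ],
  "grip_force": 35
}}

```text
time: 40.7
ee_pos: [0.6278, 0.3437, 0.0511]
tcp_rot: [2.201, 2.242, 0.002]
force: [-0.9, -0.6, 0.6]
width: 0.0598
gripper_force: 0.0
```

```bash
python3 - <<'E'
from h import *
go(np.array([.6273,.343,.026]),90.9)
E
```

```text
p [0.6278 0.3437 0.0511] toolx 91.06 turn rz 0.16 shift now(mm) [-0.7 -0.6 25.1] after turn [-0.7 -0.6 25.1] tilt 0.08 F [-0.9 -0.6  0.6] w 0.0598 j7 -0.93 t 40.7
```

Request:
{"method": "arm_command", "body": {
  "steps": [
    [[0,0,0.015,0,0,0,0.06],[0,0,0.01,0,0,0,0.06],[0,0,0,0,0,0,0.06],[0,0,0,0,0,0,0.01],[0,0,0,0,0,0,0.01],[0,0,0,0,0,0,0.01],[0,0,0,0,0,0,0.01],[0,0,0,0,0,0,0.01],[0,0,0,0,0,0,0.01]]
  ]
}}

```text
time: 41.82
ee_pos: [0.6273, 0.3431, 0.0251]
tcp_rot: [2.201, 2.242, 0.0]
force: [-0.5, -0.1, 2.5]
width: 0.0259
gripper_force: 35.0
```

Request:
{"method": "arm_command", "body": {
  "steps": [
    [[0,0,-0.03,0,0,0,0.01],[0,0,-0.04,0,0,0,0.01],[0,0,-0.04,0,0,0,0.01],[0,0,0,0,0,0,0.01],[0,0,0,0,0,0,0.01]]
  ]
}}

```text
time: 42.45
ee_pos: [0.6267, 0.3424, 0.1338]
tcp_rot: [-2.201, -2.242, 0.003]
force: [-0.0, -0.1, -3.1]
width: 0.0256
gripper_force: 35.0
```

```bash
python3 - <<'E'
from h import *
go(jig(-.05,.0,.15),97)
c=__import__("bench").vision.camera("top");cv2.imwrite("pics/t2.png",c["frame"][:,:,::-1])
rails(c,c["extrinsics"],.052)
E
```

```text
p [0.6267 0.3424 0.1338] toolx 91.06 turn rz -5.94 shift now(mm) [-312.9 -144.7  -15.7] after turn [-296.2 -176.3  -15.7] tilt 0.09 F [-0.  -0.1 -3.1] w 0.0256 j7 -0.88 t 42.45
px [546. 345.] ctr [ 182.9 -732.1] size [ 49.9 317.4] ang -4.71286
px [377. 300.] ctr [ 308.6 -300.8] size [152.4 196.6] ang -73.052605
```

Request:
{"method": "arm_command", "body": {
  "steps": [
    [[0,0,0,0,0,-6,0.01],[-0.0423,-0.0252,0,0,0,0,0.01],[-0.0423,-0.0252,0,0,0,0,0.01],[-0.0423,-0.0252,0,0,0,0,0.01],[-0.0423,-0.0252,0,0,0,0,0.01],[-0.0423,-0.0252,0,0,0,0,0.01],[-0.0423,-0.0252,0,0,0,0,0.01],[-0.0423,-0.0252,0,0,0,0,0.01],[0,0,0,0,0,0,0.01],[0,0,0,0,0,0,0.01]]
  ]
}}

```text
time: 43.75
ee_pos: [0.4886, 0.0277, 0.1343]
tcp_rot: [-2.08, -2.353, 0.0]
force: [-0.1, 0.8, -3.1]
width: 0.0261
gripper_force: 35.0
```

```bash
python3 - <<'E'
from h import *
go(jig(-.05,.0,.0735),97)
s,c,E=snap("w8");rails(c,E,.052)
t=__import__("bench").vision.camera("scene")["frame"]
a=c["frame"][:,:,:];b=cv2.resize(t[190:330,130:330],(300,210))
o=np.zeros((420,560,3),np.uint8);o[:]=a
cv2.imwrite("pics/w8b.png",np.hstack([cv2.resize(a[:,:],(400,300)),cv2.resize(t[180:300,210:370],(400,300))])[:,:,::-1])
E
```

```text
p [0.4886 0.0277 0.1343] toolx 97.04 turn rz 0.04 shift now(mm) [-0.8 -0.8 60.8] after turn [-0.8 -0.8 60.8] tilt 0.06 F [-0.1  0.8 -3.1] w 0.0261 j7 -0.5 t 43.75
px [282. 373.] ctr [ 506.3 -109.2] size [77.  39.3] ang 7.12883
px [374. 193.] ctr [527.6  65.5] size [212.7 188. ] ang 7.1378784
```

View pics/w8b.png

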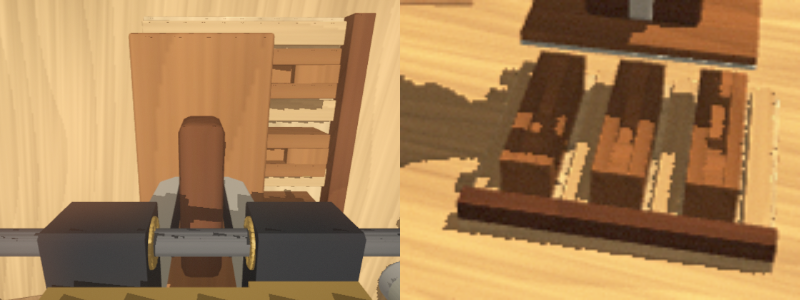

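All three rails sit parallel in their bays, with the float held level above them. I'll lower it gently.

Request:
{"method": "arm_command", "body": {
  "steps": [
    [[0,0,0.02,0,0,0,0.01],[0,0,0.02,0,0,0,0.01],[0,0,0.012,0,0,0,0.01],[0,0,0.004,0,0,0,0.01],[0,0,0.002,0,0,0,0.01],[0,0,0,0,0,0,0.01],[0,0,0,0,0,0,0.01]]
  ]
}}

```text
time: 44.72
ee_pos: [0.4889, 0.0275, 0.0773]
tcp_rot: [2.08, 2.353, 0.001]
force: [-0.4, 0.3, -2.2]
width: 0.0257
gripper_force: 35.0
```

Request:
{"method": "arm_command", "body": {
  "steps": [
    [[0,0,0.001,0,0,0,0.01],[0,0,0.001,0,0,0,0.01],[0,0,0,0,0,0,0.01]]
  ]
}}

```text
time: 45.1
ee_pos: [0.4886, 0.0275, 0.0748]
tcp_rot: [-2.08, -2.354, 0.0]
force: [0.1, -0.1, -2.6]
width: 0.0256
gripper_force: 35.0
```

Request:
{"method": "arm_command", "body": {
  "steps": [
    [[0,0,0.001,0,0,0,0.01],[0,0,0.0005,0,0,0,0.01],[0,0,0,0,0,0,0.01]]
  ]
}}

```text
time: 45.48
ee_pos: [0.4886, 0.0275, 0.0733]
tcp_rot: [-2.08, -2.354, 0.0]
force: [0.0, -0.1, -3.5]
width: 0.026
gripper_force: 35.0
```

Request:
{"method": "arm_command", "body": {
  "steps": [
    [[0,0,0.0007,0,0,0,0.01],[0,0,0,0,0,0,0.01]]
  ]
}}

```text
time: 45.72
ee_pos: [0.4886, 0.0275, 0.0729]
tcp_rot: [2.08, 2.354, -0.0]
force: [-0.8, -0.5, 3.8]
width: 0.0257
gripper_force: 35.0
```

Request:
{"method": "arm_command", "body": {
  "steps": [
    [[0,0,0.0006,0,0,0,0.01],[0,0,0,0,0,0,0.01]]
  ]
}}

```text
time: 45.98
ee_pos: [0.4886, 0.0275, 0.0729]
tcp_rot: [2.08, 2.353, 0.0]
force: [-3.6, -0.6, 14.3]
width: 0.0257
gripper_force: 35.0
```

Request:
{"method": "arm_command", "body": {
  "steps": [
    [[0,0.005,0,0,0,0,0.01],[0,0.008,0,0,0,0,0.01],[0,0.008,0,0,0,0,0.01],[0,0.007,0,0,0,0,0.01]]
  ]
}}

```text
time: 46.48
ee_pos: [0.5114, 0.0295, 0.0728]
tcp_rot: [-2.078, -2.352, 0.013]
force: [-20.0, -3.2, 30.7]
width: 0.0257
gripper_force: 35.1
```

Request:
{"method": "arm_command", "body": {
  "steps": [
    [[0,0.003,-0.0008,0,0,0,0.01],[0,0.006,-0.0002,0,0,0,0.01],[0,0.006,0,0,0,0,0.01],[0,0.005,0,0,0,0,0.01]]
  ]
}}

```text
time: 46.98
ee_pos: [0.5358, 0.0332, 0.0728]
tcp_rot: [-2.08, -2.353, 0.003]
force: [-4.0, 0.6, 3.6]
width: 0.0259
gripper_force: 35.0
```

```bash
python3 - <<'E'
from h import *
go(jig(0,.0,.0729),97)
E
```

```text
p [0.5358 0.0332 0.0728] toolx 97.05 turn rz 0.05 shift now(mm) [-0.4  1.7 -0.1] after turn [-0.4  1.7 -0.1] tilt 0.12 F [-4.   0.6  3.6] w 0.0259 j7 -0.56 t 46.975
```

Request:
{"method": "arm_command", "body": {
  "steps": [
    [[0,0.001,0.0004,0,0,0,0.01],[0,0.003,0,0,0,0,0.01],[0,0.005,0,0,0,0,0.01]]
  ]
}}

```text
time: 47.35
ee_pos: [0.5439, 0.0342, 0.0728]
tcp_rot: [-2.08, -2.354, 0.004]
force: [-6.7, -0.6, 7.8]
width: 0.026
gripper_force: 35.0
```

Request:
{"method": "arm_command", "body": {
  "steps": [
    [[0,0.006,0,0,0,0,0.01],[0,0.006,0,0,0,0,0.01],[0,0.006,0,0,0,0,0.01]]
  ]
}}

```text
time: 47.72
ee_pos: [0.5619, 0.0365, 0.0728]
tcp_rot: [-2.08, -2.353, 0.004]
force: [-7.7, -1.1, 9.7]
width: 0.0257
gripper_force: 35.0
```

Steady contact of about 12 N. I'll finish the stroke to about x +45 mm, hold, and lift.

Request:
{"method": "arm_command", "body": {
  "steps": [
    [[0,0.006,0,0,0,0,0.01],[0,0.006,0,0,0,0,0.01],[0,0.006,0,0,0,0,0.01],[0,0.003,0,0,0,0,0.01],[0,0,0,0,0,0,0.01]]
  ]
}}

```text
time: 48.35
ee_pos: [0.5833, 0.0391, 0.0728]
tcp_rot: [-2.08, -2.354, 0.002]
force: [-4.9, -0.8, 8.7]
width: 0.026
gripper_force: 35.0
```

Request:
{"method": "arm_command", "body": {
  "steps": [
    [[0,0,-0.005,0,0,0,0.01],[0,0,-0.03,0,0,0,0.01],[0,0,-0.03,0,0,0,0.01],[0,0,0,0,0,0,0.01]]
  ]
}}

```text
time: 48.85
ee_pos: [0.5858, 0.0397, 0.1396]
tcp_rot: [2.079, 2.351, 0.006]
force: [0.5, -0.8, -3.1]
width: 0.0255
gripper_force: 35.0
```

```bash
python3 - <<'E'
from h import *
go(np.array([.6273,.337,.1338]),92)
s,c,E=snap("w9");rails(c,E,.052)
E
```

```text
p [0.5858 0.0397 0.1396] toolx 97.04 turn rz 5.04 shift now(mm) [290.   77.6   6.3] after turn [295.7  51.8   6.3] tilt 0.28 F [ 0.5 -0.8 -3.1] w 0.0255 j7 -0.45 t 48.85
px [281. 371.] ctr [ 604.7 -101.8] size [78.6 40.2] ang 6.827118
px [503. 249.] ctr [751.   28.2] size [76.9 28.6] ang 75.41266
px [238. 205.] ctr [548.9  67.8] size [198.6 188.5] ang 7.0594254
```

Request:
{"method": "arm_command", "body": {
  "steps": [
    [[0.0414,0.0111,0,0,0,0,0.01],[0.0414,0.0111,0,0,0,0,0.01],[0.0414,0.0111,0,0,0,0,0.01],[0.0414,0.0111,0,0,0,0,0.01],[0.0414,0.0111,0,0,0,0,0.01],[0.0414,0.0111,0,0,0,0,0.01],[0.0414,0.0111,0,0,0,0,0.01],[0,0,0,0,0,5,0.01],[0,0,0,0,0,0,0.01],[0,0,0,0,0,0,0.01]]
  ]
}}

```text
time: 50.15
ee_pos: [0.6253, 0.3355, 0.1366]
tcp_rot: [2.18, 2.262, -0.002]
force: [-0.6, 0.5, -2.6]
width: 0.0257
gripper_force: 35.0
```

```bash
python3 - <<'E'
from h import *
go(np.array([.6273,.337,.0255]),92)
E
```

```text
p [0.6253 0.3355 0.1366] toolx 92.13 turn rz 0.13 shift now(mm) [  1.6   2.2 111.1] after turn [  1.6   2.2 111.1] tilt 0.09 F [-0.6  0.5 -2.6] w 0.0257 j7 -0.87 t 50.15
```

Request:
{"method": "arm_command", "body": {
  "steps": [
    [[0.0015,0.002,0.03,0,0,0,0.01],[0,0,0.03,0,0,0,0.01],[0,0,0.025,0,0,0,0.01],[0,0,0.015,0,0,0,0.01],[0,0,0.008,0,0,0,0.01],[0,0,0.002,0,0,0,0.01],[0,0,0,0,0,0,0.01],[0,0,0,0,0,0,0.01]]
  ]
}}

```text
time: 51.15
ee_pos: [0.6277, 0.3383, 0.0285]
tcp_rot: [2.181, 2.261, 0.002]
force: [0.2, -1.0, -2.6]
width: 0.026
gripper_force: 35.0
```

```bash
python3 - <<'E'
from h import *
go(np.array([.6273,.337,.0255]),92)
E
```

```text
p [0.6277 0.3383 0.0285] toolx 92.06 turn rz 0.06 shift now(mm) [-1.3 -0.4  3. ] after turn [-1.3 -0.4  3. ] tilt 0.07 F [ 0.2 -1.  -2.6] w 0.026 j7 -0.93 t 51.15
```

Request:
{"method": "arm_command", "body": {
  "steps": [
    [[0,0,0.003,0,0,0,0.01],[0,0,0,0,0,0,0.01],[0,0,0,0,0,0,0.05],[0,0,0,0,0,0,0.06],[0,0,0,0,0,0,0.06],[0,0,0,0,0,0,0.06],[0,0,0,0,0,0,0.06],[0,0,-0.03,0,0,0,0.06],[0,0,-0.05,0,0,0,0.06],[0,0,-0.05,0,0,0,0.06],[0,0,-0.05,0,0,0,0.06],[0,0,0,0,0,0,0.06]]
  ]
}}

```text
time: 52.65
ee_pos: [0.629, 0.3395, 0.2094]
tcp_rot: [2.18, 2.259, 0.011]
force: [-0.6, -1.0, -0.2]
width: 0.0601
gripper_force: 0.0
```

Request:
{"method": "arm_command", "body": {
  "steps": [
    [[-0.05,-0.03,-0.02,0,0,0,0.06],[-0.05,-0.03,-0.02,0,0,0,0.06],[-0.05,-0.03,-0.02,0,0,0,0.06],[0,0,0,0,0,0,0.06],[0,0,0,0,0,0,0.06]]
  ]
}}

```text
time: 53.28
ee_pos: [0.5429, 0.185, 0.2644]
tcp_rot: [-2.181, -2.261, -0.0]
force: [0.1, 1.3, -0.1]
width: 0.0603
gripper_force: 0.0
```

```bash
python3 - <<'E'
from h import *
s,c,E=snap("w10");print(s["ee_pos"],s["time"]);rails(c,E,.018)
from bench import vision
t=vision.camera("scene")["frame"]
cv2.imwrite("pics/f1.png",np.hstack([cv2.resize(t[130:350],(800,314))]) [:,:,::-1])
E
```

```text
[0.54288886 0.18495221 0.26439695] 53.275
px [266. 378.] ctr [544.4 -80.8] size [175.1  39.3] ang 2.079956
px [264. 292.] ctr [537.9  30.8] size [162.1  59.5] ang 2.0813828
px [261. 239.] ctr [522.1 101.4] size [172.3  59.7] ang 7.275429
px [378.  92.] ctr [629.3 300.6] size [ 89.8 130. ] ang -87.82505
px [161.  51.] ctr [414.9 308.9] size [100.4 117.6] ang -4.370384
```

View pics/w10.png

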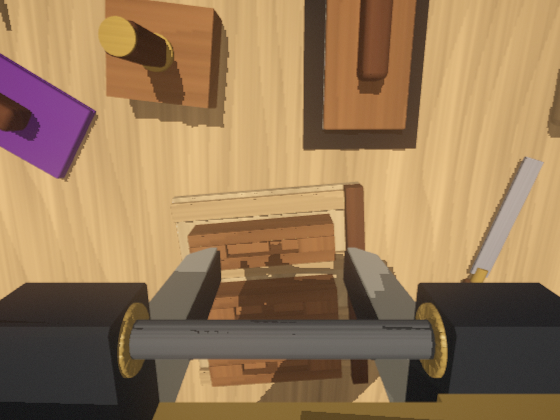

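View pics/f1.png

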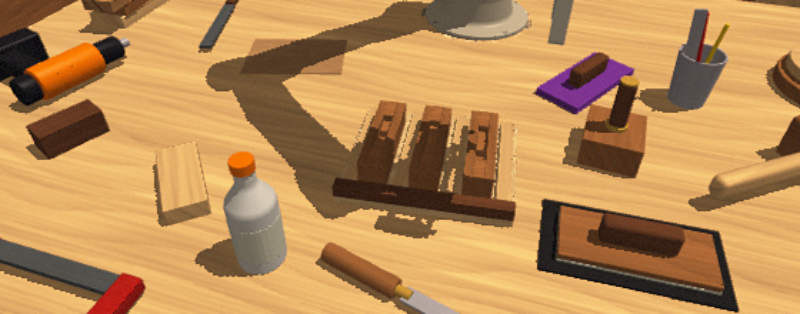

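The two views show the rails seated against the stop, the drift standing in its block and the float flat on its mat. The bystanders are where they were, so I'm handing in.

```bash
python3 -c "
from bench import ctrl;print(ctrl.job_done())"
```

```text
the job is handed in; nothing more can be done
None
```

The job is handed in: three rails in their bays near the stop, all three pins pushed home, rails sanded in one stroke, drift back in its block, float back on its mat, nothing else disturbed; no verdict came back.

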